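# Lock off the hob extractor and prove its switch dead

### The arm

A 6-joint arm with a two-finger parallel gripper is mounted at the origin on a cart in front of the work surface, level with it; the furniture and walls round the work are solid. World frame = base frame: x ahead of the robot, y to its left, z up, the work surface at z = 0. Lengths are in mm, angles in rad, forces in N, time in s.
With the tool pointing down it reaches from about 400 to 925 mm from the base axis. Payload 12.5 kg.
Tool frame: the origin (TCP) lies on the centre line of the jaws, within the pads' length; the fingertips stand 19 mm ahead of it and the grasp point (between the pads) is the TCP; y points along the fingers, x is the direction in which the jaws open and shut, and the axes are right-handed (so a half turn about y gives the same grasp; the last joint's range is limited). The gripper opens to 95 mm and grips with 3 to 60 N. Pads are 20 mm wide; open, the fingers measure 119 mm over their backs; the gripper's body (75 mm by 180 mm) begins 59 mm behind the grasp point.
Start: joints at [-1.406, 0.491, 1.559, -0, 1.092, -0.106], TCP at [167.211, -602.233, 233.661] pointing down, gripper open.
Joint ranges: [-3.1, 3.1], [-0.84, 2.19], [0.05, 2.79], [-1.13, 4.28], [0.06, 2.93], [-2.69, 2.69]. Speed limits (rad/s): [2.22, 2.22, 2.79, 3.14, 3.14, 3.14].

### API

Orientations are given as [roll, pitch, yaw] about the fixed x, y, z axes, in that order (R = Rz(yaw) Ry(pitch) Rx(roll)).
In Python, from cell import env gives the robot as it stands. The module is installed in compiled form; this text tells all that it offers.
- The arm moves only by the tool move_arm, never from a script. Its argument "rows" is a list of rows, each an object of numbers: "tx", "ty", "tz": the shift along the tool's x, y, z in cm; "rx", "ry", "rz": the turn, a rotation vector about the tool's x, y, z in rad; "grip": the opening in per cent of the stroke, from 0 (shut) to 100 (fully open). In form: [{"tx": .., "ty": .., "tz": .., "rx": .., "ry": .., "rz": .., "grip": ..}, ...]. A call has 1 to 10 rows; each row shifts and turns the commanded pose from where the row before left it, along the tool's axes as they then stand; what a row does not reach is not made up. A row lasts 1/12 s, in which the tool goes at most 41.7 mm and 7.16 degrees, less where a joint would pass 70% of its speed; a pose out of reach is approached as far as the arm can. A call is refused whole if a number of a shift passes 4.17 or a number of a turn 0.125, either way. A call with a gripper value outside its range is refused whole. The fingers move at their own pace and stop on an object; the grip force is fixed at half the most. Time passes only in rows, so rows that do not move let the fingers close. It gives the time, the measured TCP pose, the force and the opening at its end, in the units of the state.
- env.state(): the state, without advancing time (a new reading comes with each control period).
- env.read_camera(name): name is "scene" or "top" or "wrist"; returns (picture, depth): 400x640x3 uint8, blue, green, red; 400x640 float32, mm along the optical axis (not along the pixel's ray), 0 where there is no reading.
- env.calibration(name): a dict with "vertical_fov" (degrees; the focal length in pixels is half the picture's height over the tangent of half this angle, whatever the lens; pixels are square), "cx", "cy" (the principal point, pixels), "dist" ([k1, k2, p1, p2, k3] as OpenCV has them; the pictures are not rectified), "eye" and "rotation" of the camera in the world. Camera axes: x right, y up, looking along -z (the intrinsics and any distortion apply to the point x, -y, -z); pixel columns grow to the right and rows downward; lengths in mm; the calibration is good to about 2 mm. A picture is of the moment at which its call begins: read the wrist's pose just before it. calibration takes no time and is no camera call; for the wrist camera it gives the pose at the moment of the call.
- env.job_done(): hands the job in, once; it reports no verdict.
The state is a dict: "t": time; "joints": joint angles; "qvel": joint speeds; "tau": joint torques, N m; "eef_pos": TCP position; "tcp_rot": TCP orientation; "ft_force": force on the tool from outside, world axes, zero at the start; "moment": the same for the moment, N m; "opening": opening from 0.0 (shut) to 1.0 (fully open).
Only numpy, scipy, OpenCV 4.12 (cv2) and the standard library are available. Lean on these libraries where they do the work, as an engineer would, in place of code of your own. Each camera call takes 0.05 s, during which the arm holds its last target.

### The job

The hob-top extractor is to be cleaned, so lock it off and prove it dead: first press the raised shackle of the blue padlock down into its body until it clicks shut. Only then try the black run knob: pull it up to its detent so that it stays out by itself, let go of it for a moment to see that nothing starts, and push it fully home again. Leave the padlock locked and the other things on the hob where they are.

Things in the scene. Friction and masses are not known exactly. Their poses are not given: they have to be found in the camera images.
- extractor: low white fume extractor fixed on the hob, 180 x 280 x 150 mm (depth x width x height). Origin: centre of its underside; x to its back, y along its width, z up. Its aluminium deck is 75 mm above the hob; a slotted intake tower 150 mm high stands along the back, from 35 mm behind the origin. On the deck are two 84 mm square plates, one left, one right; which is which varies
- switch_plate: dark steel plate on the deck with the run knob upright at its centre. Origin: centre of its underside, 30 mm in front of and 70 mm left or right of the extractor's origin, 75 mm above the hob; axes as the extractor's. Round the knob only a flat collar (40 mm diameter, top 7.5 mm above the origin) and a bushing (21 mm diameter, top 16.5 mm); a 7 mm high pilot lamp 30 mm in front
- knob_grip (a point): point on the knob's upright axis at mid height of its black round head; moves with the knob, 34 mm above switch_plate's origin when home. The head is 22 mm tall (from 12 mm below to 10.5 mm above this point), 28 mm in diameter at its foot and 32 mm near the top, on a 10 mm stem. Axes as the extractor's
- lock_plate: yellow plate on the deck with the blue padlock (20 x 40 x 34 mm, x by y by z) standing fixed in a black cradle, 8 mm in front of the plate's centre, its top 41.5 mm above the origin. Behind it a red switch guard, at most 44 mm above the origin, whose eye the shackle's free leg drops through. Origin: centre of the plate's underside, on the side the switch_plate is not; axes as the extractor's
- shackle_top (a point): top of the padlock's steel shackle, middle of its bow; moves with the shackle. The shackle is a 6.5 mm round bar bent to an upright U with its legs 24 mm apart along y. This point is 84 mm above lock_plate's origin when open, 70 mm when locked; nothing stands above it or beside it at that height. Axes as the extractor's
- run_knob (a joint): push-pull travel of the knob along the vertical, m: 0 = pushed home (off), 0.014 = pulled up to its detent (on). A spring detent holds it at either end with about 9 N; the resistance falls off towards mid travel (0.007), beyond which the knob snaps on to the other end by itself
- shackle (a joint): how far the shackle is pressed down, m: 0 = raised (open), 0.014 = locked. It starts down against about 15 N, falling off on the way; beyond 0.009 the hidden pawl clicks and draws it down to 0.014, where it stays (about 10 N would pull it up again). Released before that it springs up
- kettle: red whistling kettle with a loop handle, 230 mm tall, back left of the hob; origin under its centre. Leave it alone
- saucepan: grey saucepan, 112 mm tall, front left, its black grip over the front edge; origin under the middle of pan and grip. Leave it alone
- mug: white mug, 94 mm tall, behind the extractor; origin at its foot. Leave it alone
- oil_bottle: small oil bottle with yellow cap, 40 x 146 mm, behind the extractor; origin at its foot. Leave it alone
- red_jar: spice jar with red cap, 50 x 110 mm, behind the extractor; origin at its foot. Leave it alone
- white_jar: spice jar with white cap, 34 x 89 mm, behind the extractor; origin at its foot. Leave it alone

How it is judged:
By the outcome, as a careful person would: the job done as asked, in the order asked, and still so for the second after the job is handed in, with the robot touching nothing.
It also fails if it takes over 48 s, if anything falls off the work surface, if the arm or the gripper's body presses on something with over 40 N, if the wrist force passes 120 N, or if a joint passes its speed limit or range.

## Working session

There is one attempt and no reset: what is moved stays moved. The work goes in short steps, Python scripts to look and compute and a tool call to move; the robot and the scene stay as the last step left them, time stands still between calls to the robot, and variables do not carry over. Pictures are saved under pics/ and viewed, and the job is handed in when it is done.

Besides the shell and the picture viewer there is one more tool, called by a JSON object that holds its "name" and its "arguments", one argument or row to a line. move_arm: Moves the arm, as the interface text tells. Its arguments: {"type":"object","properties":{"rows":{"type":"array"}},"required":["rows"]}

```bash
mkdir -p pics
cat > h.py <<'E'
import numpy as np,cv2
from cell import env
def grab(n,tag):
    c=env.calibration(n); im,d=env.read_camera(n); cv2.imwrite(f'pics/{tag}.png',im); np.savez(f'{tag}.npz',im=im,d=d,**{k:np.array(c[k]) for k in c}); return im,d,c
def load(tag):
    z=np.load(f'{tag}.npz'); return z['im'],z['d'],z
def ray(c,uv):
    f=200/np.tan(np.radians(float(c['vertical_fov']))/2)
    K=np.array([[f,0,float(c['cx'])],[0,f,float(c['cy'])],[0,0,1]])
    p=cv2.undistortPoints(np.array(uv,float).reshape(-1,1,2),K,np.array(c['dist'],float)).reshape(-1,2)
    r=np.c_[p[:,0],-p[:,1],-np.ones(len(p))]
    return np.array(c['eye'],float),r@np.array(c['rotation'],float).T
def onz(c,uv,z):
    e,r=ray(c,uv); return e+r*((z-e[2])/r[:,2])[:,None]
def bydepth(c,uv,d):
    e,r=ray(c,uv); uv=np.array(uv).reshape(-1,2).astype(int)
    return e+r*d[uv[:,1],uv[:,0]][:,None]
E
python3 - <<'E'
from h import *
print(env.state())
for n in ['scene','top','wrist']:
    im,d,c=grab(n,n+'0'); print(n,c)
E
```

```text
{'t': 0.0, 'joints': array([-1.40558101e+00,  4.91544740e-01,  1.55943255e+00, -3.36531274e-05,
        1.09169866e+00, -1.05581894e-01]), 'qvel': array([-1.68782915e-03,  2.58828248e-05,  1.11307110e-03, -1.11358936e-03,
        9.23408290e-04,  5.57144447e-04]), 'tau': array([-3.54926669e-05, -6.12634206e+01, -2.58174795e+01,  6.91998540e-02,
        4.82357258e-02, -8.87589317e-05]), 'eef_pos': array([ 167.17708336, -602.00252554,  233.0767653 ]), 'tcp_rot': array([-1.57071184e+00,  1.08040859e-03, -1.29998354e+00]), 'ft_force': array([0.22546219, 0.31216524, 0.80941987]), 'moment': array([0.03916946, 0.01676125, 0.02124432]), 'opening': 0.9994985323027961}
scene {'vertical_fov': 53.275537945573426, 'cx': 316.5866473207407, 'cy': 198.69135352115367, 'dist': array([-0.02788947,  0.        ,  0.        ,  0.        ,  0.        ]), 'eye': array([124.17591238, 409.72910289, 797.39336048]), 'rotation': array([ 0.6643077 ,  0.01675173, -2.27720165])}
top {'vertical_fov': 51.09718014156607, 'cx': 312.5785394881088, 'cy': 199.10738425286632, 'dist': array([-0.09795839,  0.        ,  0.        ,  0.        ,  0.        ]), 'eye': array([ 448.63110742,   67.51720155, 1178.90461868]), 'rotation': array([ 0.08690276, -0.00975125, -1.55829136])}
wrist {'vertical_fov': 58.24962952533906, 'cx': 318.33867787931445, 'cy': 197.74523239430818, 'dist': array([-0.04569884,  0.        ,  0.        ,  0.        ,  0.        ]), 'eye': array([ 247.62807804, -578.82763163,  384.74959251]), 'rotation': array([-2.97226168e-01,  9.66964433e-04, -1.29947118e+00])}
```

```bash
sed -i "s/r@np.array(c\['rotation'\],float).T/r@Rotation.from_euler('xyz',np.array(c['rotation'],float)).as_matrix().T/; 1a from scipy.spatial.transform import Rotation" h.py; cat h.py | grep -n Rot
```

```text
2:from scipy.spatial.transform import Rotation
13:    return np.array(c['eye'],float),r@Rotation.from_euler('xyz',np.array(c['rotation'],float)).as_matrix().T
```

View pics/scene0.png

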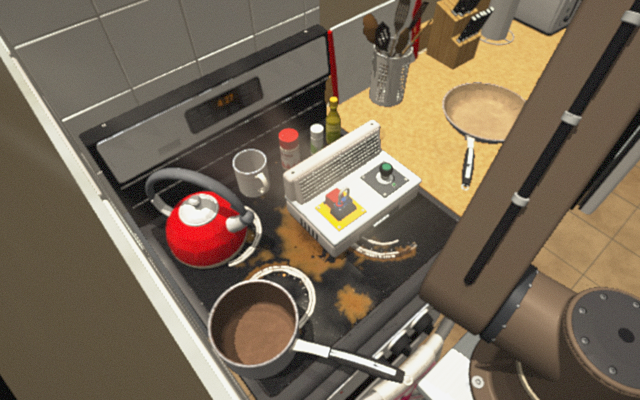

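View pics/top0.png

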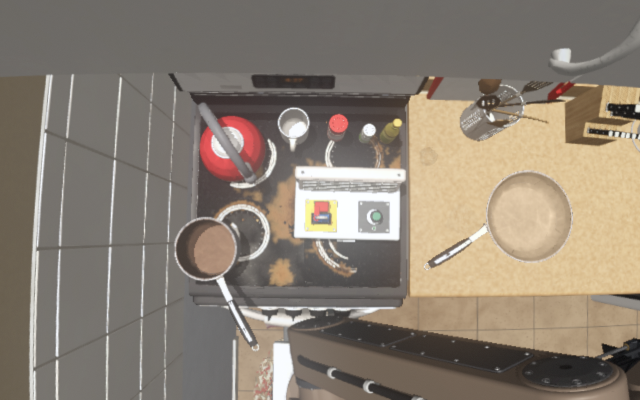

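View pics/wrist0.png

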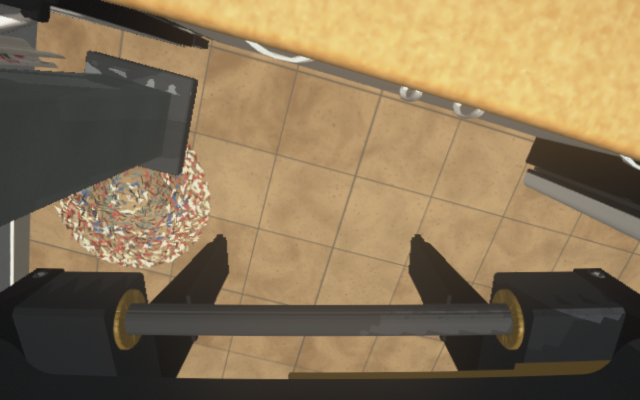

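The top view shows the yellow lock plate at about (321,216), to the left. The dark switch plate is at (375,217), to the right. The extractor's long side runs nearly level across the image, and the kettle, pan, mug and jars are clear of both plates. Next I measure.

Run:
```python
from h import *
im,d,c=load('top0')
cv2.imwrite('pics/topz.png',cv2.resize(im[155:250,285:415],None,fx=6,fy=6,interpolation=cv2.INTER_CUBIC))
im2,d2,c2=load('scene0')
cv2.imwrite('pics/scenez.png',cv2.resize(im2[115:260,275:430],None,fx=5,fy=4,interpolation=cv2.INTER_CUBIC)[:,:790])
hsv=cv2.cvtColor(im,cv2.COLOR_BGR2HSV)
def report(name,m,z):
    m=cv2.morphologyEx(m.astype(np.uint8),cv2.MORPH_CLOSE,np.ones((3,3)))
    cs=max(cv2.findContours(m,0,1)[0],key=cv2.contourArea)
    r=cv2.minAreaRect(cs); b=cv2.boxPoints(r)
    P=onz(c,b,z); print(name,r,'\n',P.round(1),P.mean(0).round(1),np.linalg.norm(np.diff(P,axis=0),axis=1).round(1))
roi=np.zeros(im.shape[:2],bool); roi[155:250,285:415]=1
y=roi&(hsv[...,0]>20)&(hsv[...,0]<35)&(hsv[...,1]>150)&(hsv[...,2]>120)
report('yellow',cv2.morphologyEx(y.astype(np.uint8),cv2.MORPH_OPEN,np.ones((3,3))),77)
roi[:]=0; roi[190:245,352:397]=1
report('dark',roi&(im.max(2)<130),77)
for n,(I,D,C) in dict(top=(im,d,c)).items():
    for uv in [(300,230),(345,232),(395,232),(300,173),(400,173),(375,216),(321,207),(321,216),(377,214),(350,215)]:
        print(uv,bydepth(C,[uv],D).round(1),I[uv[1],uv[0]])
```

```text
Traceback (most recent call last):
ValueError: max() iterable argument is empty
```

View pics/topz.png

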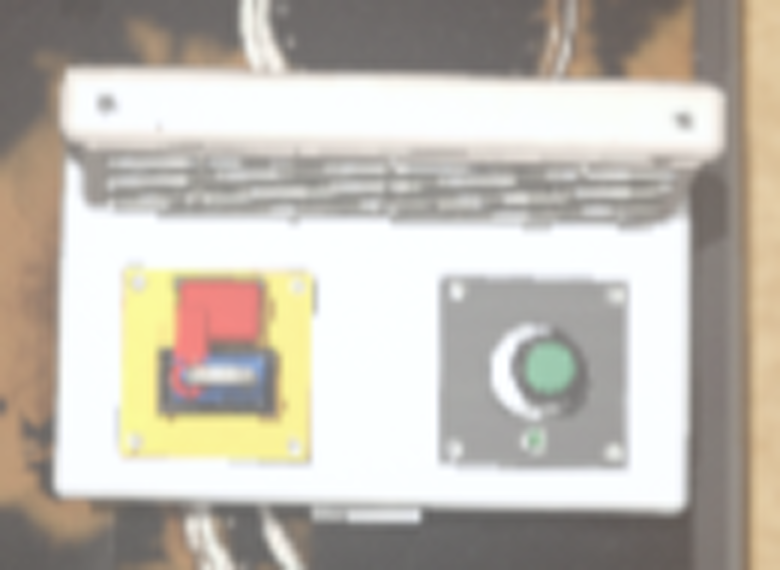

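View pics/scenez.png

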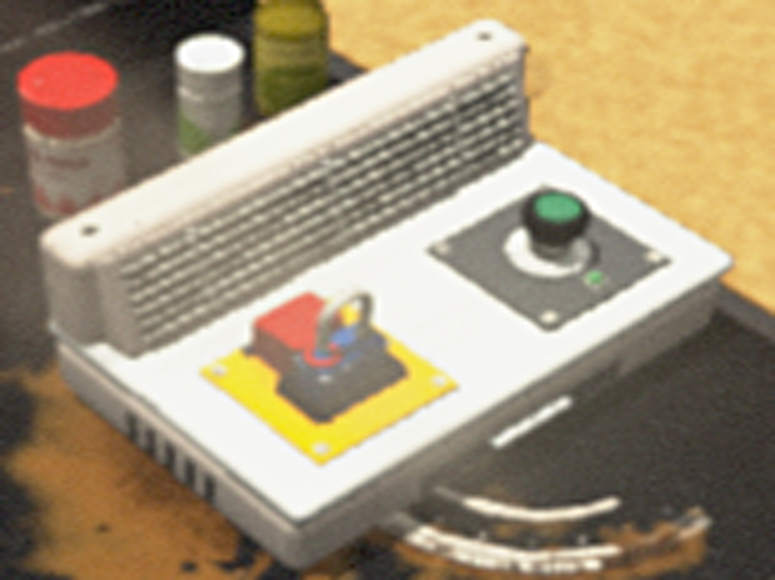

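Run:
```python
from h import *
im,d,c=load('top0')
hsv=cv2.cvtColor(im,cv2.COLOR_BGR2HSV)
print(im[225,310],hsv[225,310],im[225,365],im[216,376],im[217,322])
def report(name,m,z):
    m=cv2.morphologyEx(m.astype(np.uint8),cv2.MORPH_CLOSE,np.ones((7,7)))
    cs=max(cv2.findContours(m,0,1)[0],key=cv2.contourArea)
    r=cv2.minAreaRect(cs); b=cv2.boxPoints(r)
    P=onz(c,b,z); print(name,r,'\n',P.round(1),P.mean(0).round(1),np.linalg.norm(np.diff(P,axis=0),axis=1).round(1))
roi=np.zeros(im.shape[:2],bool); roi[190:245,300:345]=1
y=roi&(im[...,0].astype(int)<im[...,1]-50.)
report('yellow',y,77)
roi[:]=0; roi[190:245,352:397]=1
report('dark',roi&(im.max(2)<190),77)
Z=lambda x,y:(285+(x+.5)/6-.5,155+(y+.5)/6-.5)
print('deckfront L,R',onz(c,[Z(55,497),Z(688,510)],75).round(1))
print('towertop back L,R',onz(c,[Z(65,72),Z(723,88)],150).round(1))
print('shackle z159',onz(c,[Z(224,377)],156).round(1)); print('shackle ends',onz(c,[Z(188,375),Z(255,379)],159).round(1))
print('knob top119.5',onz(c,[Z(549,367)],119.5).round(1))
for uv in [(300,232),(345,235),(395,236),(300,173),(400,173),(376,216),(322,205),(322,217),(350,215)]:
        print(uv,bydepth(c,[uv],d).round(1))
im,d,c=load('scene0')
Z=lambda x,y:(275+(x+.5)/5-.5,115+(y+.5)/4-.5)
print('scene knob top',onz(c,[Z(555,208)],119.5).round(1),'shackle top',onz(c,[Z(345,293)],159).round(1),onz(c,[Z(345,293)],162).round(1))
print('plates', onz(c,[Z(430,247),Z(540,185),Z(668,265),Z(547,328)],77).mean(0), onz(c,[Z(200,372),Z(310,302),Z(457,384),Z(320,464)],77).mean(0))
```

```text
[153 246 250] [ 29  99 250] [166 166 167] [176 202 158] [227 232 233]
yellow ((320.5, 215.5), (31.0, 31.0), 90.0) 
 [[542.1  78.   77. ]
 [543.2  -4.   77. ]
 [461.4  -4.7  77. ]
 [460.4  76.8  77. ]] [501.8  36.5  77. ] [82.  81.8 81.5]
dark ((373.0, 216.5), (31.0, 30.0), 90.0) 
 [[ 541.3  -62.4   77. ]
 [ 542.4 -142.4   77. ]
 [ 460.3 -142.3   77. ]
 [ 459.4  -62.7   77. ]] [ 500.9 -102.4   77. ] [80.  82.1 79.5]
deckfront L,R [[ 443.2  106.2   75. ]
 [ 440.5 -172.7   75. ]]
towertop back L,R [[ 619.   102.3  150. ]
 [ 616.5 -172.   150. ]]
shackle z159 [[493.2  35.3 156. ]]
shackle ends [[493.7  50.  159. ]
 [492.4  22.7 159. ]]
knob top119.5 [[ 500.7 -103.7  119.5]]
(300, 232) [[457.6  90.   75.3]]
(345, 235) [[451.2 -28.8  72.6]]
(395, 236) [[ 449.9 -161.2   75.5]]
(300, 173) [[603.4  90.7 147.3]]
(400, 173) [[ 607.  -159.3  148.8]]
(376, 216) [[ 500.2 -103.7  117.9]]
(322, 205) [[526.6  34.1 116.1]]
(322, 217) [[494.   35.2 160.6]]
(350, 215) [[504.  -41.3  77.4]]
scene knob top [[ 502.  -106.3  119.5]] shackle top [[496.2  32.7 159. ]] [[494.4  34.4 162. ]]
plates [ 502.43610823 -107.75623675   77.        ] [505.03674746  34.78404922  77.        ]
```

The measurements agree:

| Item | Measured |
|---|---|
| Shackle top | about (494, 35.5, 160) |
| Knob top | (501, -104, 118) |
| Plates | about 139 mm apart |
| Extractor yaw | about -0.01 |

I'll turn the jaws along y, shut them and approach.

{"name": "move_arm", "arguments": {
  "rows": [
    {"ry":0.1,"tz":2,"grip":0},
    {"ry":0.1,"tz":2,"grip":0},
    {"ry":0.08,"tz":2,"grip":0},
    {"tx":-3.7,"tz":1.8,"grip":0},
    {"tx":-3.7,"tz":1.8,"grip":0},
    {"tx":-3.7,"tz":1.8,"grip":0},
    {"tx":-3.7,"tz":1.8,"grip":0},
    {"tx":-3.7,"tz":1.8,"grip":0},
    {"tx":-3.7,"tz":1.8,"grip":0},
    {"tx":-3.7,"tz":1.8,"grip":0}
  ]
}}

```text
validation failed for argument at $.ro...
```

{"name": "move_arm", "arguments": {
  "rows": [
    {"tx":0,"ty":0,"tz":2,"rx":0,"ry":0.1,"rz":0,"grip":0},
    {"tx":0,"ty":0,"tz":2,"rx":0,"ry":0.1,"rz":0,"grip":0},
    {"tx":0,"ty":0,"tz":2,"rx":0,"ry":0.08,"rz":0,"grip":0},
    {"tx":-3.7,"ty":0,"tz":1.8,"rx":0,"ry":0,"rz":0,"grip":0},
    {"tx":-3.7,"ty":0,"tz":1.8,"rx":0,"ry":0,"rz":0,"grip":0},
    {"tx":-3.7,"ty":0,"tz":1.8,"rx":0,"ry":0,"rz":0,"grip":0},
    {"tx":-3.7,"ty":0,"tz":1.8,"rx":0,"ry":0,"rz":0,"grip":0},
    {"tx":-3.7,"ty":0,"tz":1.8,"rx":0,"ry":0,"rz":0,"grip":0},
    {"tx":-3.7,"ty":0,"tz":1.8,"rx":0,"ry":0,"rz":0,"grip":0}
  ]
}}

```text
t: 0.9
eef_pos: [336.6, -369.2, 233.6]
tcp_rot: [-1.571, 0.0, -1.58]
ft_force: [0.6, -1.0, -0.5]
opening: 0.427
```

{"name": "move_arm", "arguments": {
  "rows": [
    {"tx":-3.8,"ty":0,"tz":1.5,"rx":0,"ry":0,"rz":0,"grip":0},
    {"tx":-3.8,"ty":0,"tz":1.5,"rx":0,"ry":0,"rz":0,"grip":0},
    {"tx":-3.8,"ty":0,"tz":1.5,"rx":0,"ry":0,"rz":0,"grip":0},
    {"tx":-3.8,"ty":0,"tz":1.5,"rx":0,"ry":0,"rz":0,"grip":0},
    {"tx":-3.8,"ty":0,"tz":1.5,"rx":0,"ry":0,"rz":0,"grip":0},
    {"tx":-3.8,"ty":0,"tz":1.5,"rx":0,"ry":0,"rz":0,"grip":0},
    {"tx":-3.8,"ty":0,"tz":1.5,"rx":0,"ry":0,"rz":0,"grip":0},
    {"tx":-3.8,"ty":0,"tz":1.5,"rx":0,"ry":0,"rz":0,"grip":0},
    {"tx":-3.5,"ty":0,"tz":1.0,"rx":0,"ry":0,"rz":0,"grip":0},
    {"tx":-2.0,"ty":0,"tz":0,"rx":0,"ry":0,"rz":0,"grip":0}
  ]
}}

```text
t: 1.73
eef_pos: [470.5, -10.2, 233.5]
tcp_rot: [-1.57, 0.0, -1.578]
ft_force: [0.0, -0.8, -1.1]
opening: 0.003
```

Run:
```python
from h import *
im,d,c=grab('wrist','w1'); print(c['eye'],c['rotation'],env.state()['eef_pos'])
grab('scene','s1')
```

```text
[553.90503307  -9.78329313 385.19419812] [-2.96839159e-01  2.19871437e-04 -1.57760044e+00] [469.5894483   -8.77132984 233.44834411]
```

View pics/w1.png

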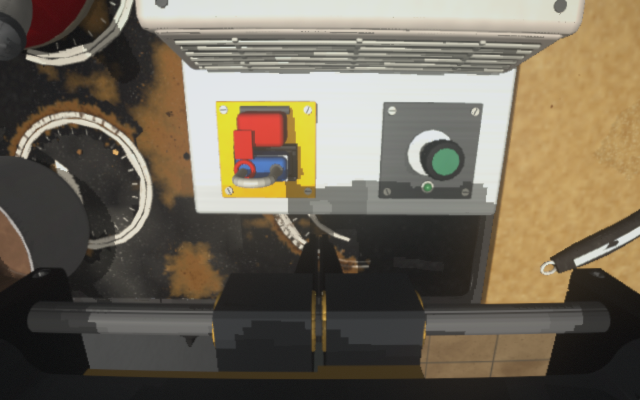

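View pics/s1.png

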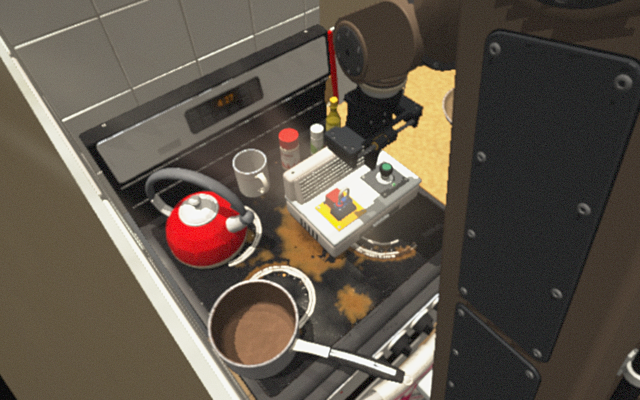

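In the wrist view the shackle bow spans about (233–275, 182) and the green knob cap is at (446,162). I'll cast rays through these.

Run:
```python
from h import *
im,d,c=load('w1')
print('knob',onz(c,[(446,162)],119.5).round(1))
print('shackle ends front edge/back',onz(c,[(233,183),(275,182),(252,187),(252,177)],156).round(1))
for uv in [(446,162),(252,182),(252,184),(240,183),(265,183),(230,192),(266,130)]: print(uv,bydepth(c,[uv],d).round(1))
P=onz(c,[(217,101),(315,102),(316,199),(217,199)],77);print(P.round(1),P.mean(0))
P=onz(c,[(383,102),(482,102),(476,198),(379,198)],77);print(P.round(1),P.mean(0))
cv2.imwrite('pics/w1z.png',cv2.resize(im[90:210,200:330],None,fx=5,fy=5,interpolation=cv2.INTER_CUBIC))
```

```text
knob [[ 500.2 -105.8  119.5]]
shackle ends front edge/back [[494.4  47.1 156. ]
 [494.9  19.2 156. ]
 [491.5  34.7 156. ]
 [498.4  34.2 156. ]]
(446, 162) [[ 500.5 -105.5  120.6]]
(252, 182) [[495.9  33.8 159.5]]
(252, 184) [[494.7  33.7 160.1]]
(240, 183) [[494.8  42.  157.9]]
(265, 183) [[494.2  25.9 155.9]]
(230, 192) [[466.6  69.1  80.7]]
(266, 130) [[524.2  29.8 113.1]]
[[544.7  75.   77. ]
 [543.   -6.9  77. ]
 [458.5  -7.   77. ]
 [459.1  82.4  77. ]] [501.31096761  35.87320839  77.        ]
[[ 542.8  -63.6   77. ]
 [ 542.8 -147.2   77. ]
 [ 458.4 -151.9   77. ]
 [ 459.   -63.6   77. ]] [ 500.76320194 -106.56051157   77.        ]
```

View pics/w1z.png

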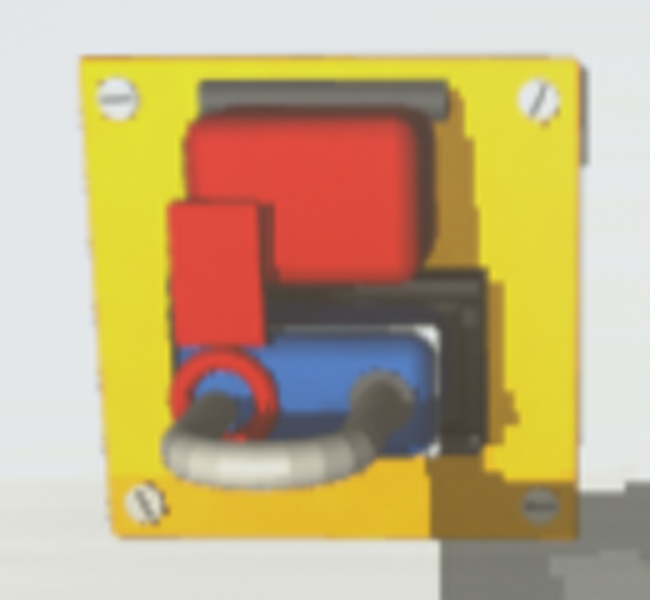

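{"name": "move_arm", "arguments": {
  "rows": [
    {"tx":-2.2,"ty":0,"tz":1.2,"rx":0,"ry":0,"rz":0,"grip":0},
    {"tx":-2.1,"ty":0,"tz":1.2,"rx":0,"ry":0,"rz":0,"grip":0},
    {"tx":0,"ty":2,"tz":0,"rx":0,"ry":0,"rz":0,"grip":0},
    {"tx":0,"ty":2,"tz":0,"rx":0,"ry":0,"rz":0,"grip":0},
    {"tx":0,"ty":0.5,"tz":0,"rx":0,"ry":0,"rz":0,"grip":0},
    {"tx":0,"ty":0,"tz":0,"rx":0,"ry":0,"rz":0,"grip":0}
  ]
}}

```text
t: 2.33
eef_pos: [493.3, 28.9, 187.5]
tcp_rot: [-1.574, 0.0, -1.581]
ft_force: [1.4, 0.3, 1.1]
opening: 0.007
```

Run:
```python
from h import *
im,d,c=grab('wrist','w2'); im,d,c=grab('scene','s2')
cv2.imwrite('pics/s2z.png',cv2.resize(im[100:260,275:435],None,fx=3.7,fy=3.7,interpolation=cv2.INTER_CUBIC))
s=env.state();print(s['eef_pos'],s['ft_force'])
```

```text
[494.14207548  28.88871838 189.19533715] [-0.52075507 -0.57891986  1.13056889]
```

View pics/w2.png

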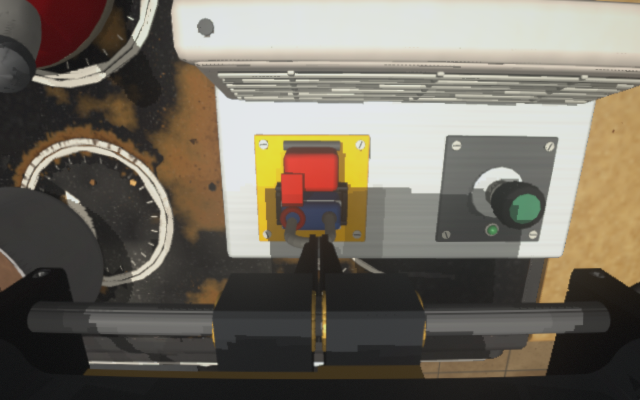

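View pics/s2z.png

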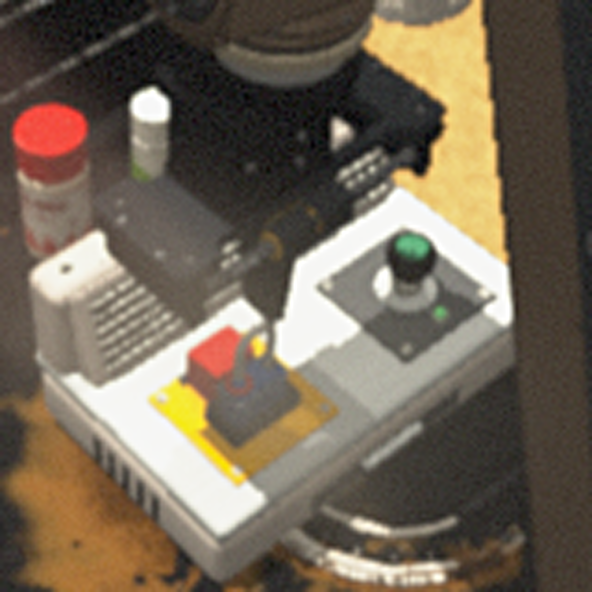

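The wrist and scene views show the shut fingertips just above the shackle bow, about 5 mm too far right. I'll shift left and press.

{"name": "move_arm", "arguments": {
  "rows": [
    {"tx":-0.5,"ty":0,"tz":0,"rx":0,"ry":0,"rz":0,"grip":0},
    {"tx":0,"ty":0.6,"tz":0,"rx":0,"ry":0,"rz":0,"grip":0},
    {"tx":0,"ty":0.4,"tz":0,"rx":0,"ry":0,"rz":0,"grip":0},
    {"tx":0,"ty":0.4,"tz":0,"rx":0,"ry":0,"rz":0,"grip":0},
    {"tx":0,"ty":0.3,"tz":0,"rx":0,"ry":0,"rz":0,"grip":0}
  ]
}}

```text
t: 2.85
eef_pos: [494.1, 34.5, 171.9]
tcp_rot: [-1.57, -0.0, -1.58]
ft_force: [-0.9, 0.9, 5.2]
opening: 0.006
```

{"name": "move_arm", "arguments": {
  "rows": [
    {"tx":0,"ty":0.3,"tz":0,"rx":0,"ry":0,"rz":0,"grip":0},
    {"tx":0,"ty":0.2,"tz":0,"rx":0,"ry":0,"rz":0,"grip":0}
  ]
}}

```text
t: 3.02
eef_pos: [493.8, 34.5, 166.3]
tcp_rot: [-1.571, -0.0, -1.58]
ft_force: [0.5, 0.1, -0.3]
opening: 0.002
```

{"name": "move_arm", "arguments": {
  "rows": [
    {"tx":0,"ty":0.2,"tz":0,"rx":0,"ry":0,"rz":0,"grip":0},
    {"tx":0,"ty":0,"tz":0,"rx":0,"ry":0,"rz":0,"grip":0}
  ]
}}

```text
t: 3.18
eef_pos: [493.8, 34.5, 164.3]
tcp_rot: [-1.571, -0.0, -1.58]
ft_force: [-0.1, 0.5, 2.3]
opening: 0.005
```

{"name": "move_arm", "arguments": {
  "rows": [
    {"tx":0,"ty":0.2,"tz":0,"rx":0,"ry":0,"rz":0,"grip":0},
    {"tx":0,"ty":0.1,"tz":0,"rx":0,"ry":0,"rz":0,"grip":0},
    {"tx":0,"ty":0,"tz":0,"rx":0,"ry":0,"rz":0,"grip":0}
  ]
}}

```text
t: 3.43
eef_pos: [494.1, 34.5, 163.5]
tcp_rot: [-1.569, -0.0, -1.58]
ft_force: [-8.1, 0.1, 28.0]
opening: 0.005
```

The force went to zero after the click and then rose to 28 N at a hard stop, with the tips at about z 144.5 (145 expected when locked). Next I raise the arm, check by camera and go over to the knob.

{"name": "move_arm", "arguments": {
  "rows": [
    {"tx":0,"ty":-2,"tz":0,"rx":0,"ry":0,"rz":0,"grip":0},
    {"tx":0,"ty":-4,"tz":0,"rx":0,"ry":0,"rz":0,"grip":0},
    {"tx":4,"ty":0,"tz":0.2,"rx":0,"ry":0,"rz":0,"grip":60},
    {"tx":4,"ty":0,"tz":0.2,"rx":0,"ry":0,"rz":0,"grip":60},
    {"tx":4,"ty":0,"tz":0.2,"rx":0,"ry":0,"rz":0,"grip":60},
    {"tx":1.9,"ty":0,"tz":0.2,"rx":0,"ry":0,"rz":0,"grip":60},
    {"tx":0,"ty":0,"tz":0,"rx":0,"ry":0,"rz":0,"grip":60},
    {"tx":0,"ty":0,"tz":0,"rx":0,"ry":0,"rz":0,"grip":60}
  ]
}}

```text
t: 4.1
eef_pos: [500.5, -105.4, 221.4]
tcp_rot: [-1.571, 0.0, -1.582]
ft_force: [-0.7, 0.2, -0.2]
opening: 0.37
```

Run:
```python
from h import *
im,d,c=grab('wrist','w3'); im,d,c=grab('scene','s3')
cv2.imwrite('pics/s3z.png',cv2.resize(im[100:260,275:435],None,fx=3.7,fy=3.7,interpolation=cv2.INTER_CUBIC))
s=env.state();print(s['eef_pos'],s['ft_force'],s['opening'])
```

```text
[ 500.41701881 -103.94403866  221.48250525] [ 0.07770274 -0.10204628 -0.29060741] 0.45383972373550385
```

View pics/w3.png

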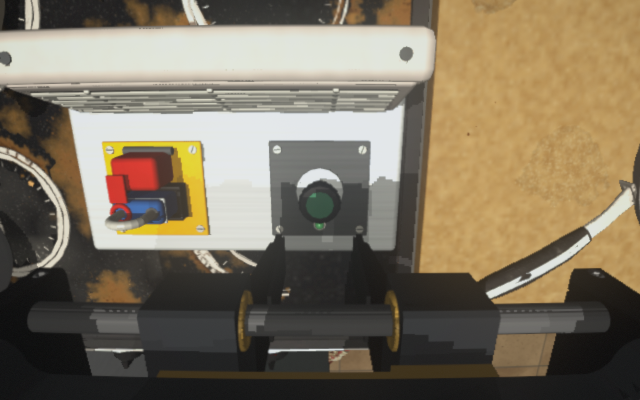

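View pics/s3z.png

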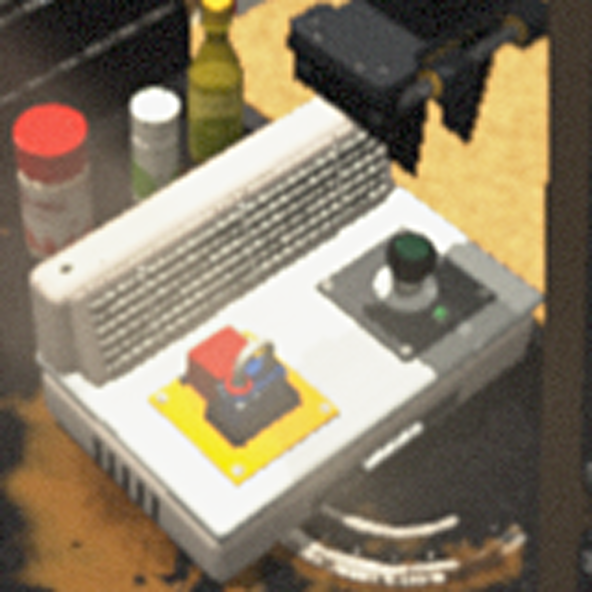

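The shackle now sits clearly lower, at scene zoom (255,350). The knob cap is at wrist pixel (320,204), centred between the fingers. I'll check both numerically.

Run:
```python
from h import *
im,d,c=load('w3')
for uv in [(118,226),(124,226),(130,225),(320,204),(320,198)]: print(uv,bydepth(c,[uv],d).round(1))
P=bydepth(c,[(u,v) for u in range(105,150) for v in range(212,232)],d); Q=P[(P[:,2]>120)&(P[:,2]<170)]; print('shackle pts',len(Q),Q[:,2].max(),np.percentile(Q[:,2],95))
print('knob',onz(c,[(320,204)],119.5).round(1))
```

```text
(118, 226) [[495.8  33.2 146.7]]
(124, 226) [[494.8  30.5 144.2]]
(130, 225) [[495.   26.8 142.9]]
(320, 204) [[ 501.8 -105.5  121. ]]
(320, 198) [[ 506.1 -105.6  120. ]]
shackle pts 558 146.71788314259805 145.5806205293781
knob [[ 501.3 -105.5  119.5]]
```

The shackle top measures about 145, so it is locked. I'll descend over the knob.

{"name": "move_arm", "arguments": {
  "rows": [
    {"tx":0,"ty":3,"tz":0.1,"rx":0,"ry":0,"rz":0,"grip":60},
    {"tx":0,"ty":3,"tz":0,"rx":0,"ry":0,"rz":0,"grip":60},
    {"tx":0,"ty":2,"tz":0,"rx":0,"ry":0,"rz":0,"grip":60},
    {"tx":0,"ty":1.5,"tz":0,"rx":0,"ry":0,"rz":0,"grip":60},
    {"tx":0,"ty":1,"tz":0,"rx":0,"ry":0,"rz":0,"grip":60},
    {"tx":0,"ty":0.7,"tz":0,"rx":0,"ry":0,"rz":0,"grip":60},
    {"tx":0,"ty":0,"tz":0,"rx":0,"ry":0,"rz":0,"grip":60}
  ]
}}

```text
t: 4.78
eef_pos: [501.4, -103.8, 108.8]
tcp_rot: [-1.572, 0.0, -1.579]
ft_force: [0.1, -0.2, -0.5]
opening: 0.601
```

{"name": "move_arm", "arguments": {
  "rows": [
    {"tx":0,"ty":0,"tz":0,"rx":0,"ry":0,"rz":0,"grip":45},
    {"tx":0,"ty":0,"tz":0,"rx":0,"ry":0,"rz":0,"grip":35},
    {"tx":0,"ty":0,"tz":0,"rx":0,"ry":0,"rz":0,"grip":10},
    {"tx":0,"ty":0,"tz":0,"rx":0,"ry":0,"rz":0,"grip":10},
    {"tx":0,"ty":0,"tz":0,"rx":0,"ry":0,"rz":0,"grip":10},
    {"tx":0,"ty":0,"tz":0,"rx":0,"ry":0,"rz":0,"grip":10}
  ]
}}

```text
t: 5.28
eef_pos: [502.0, -105.7, 110.3]
tcp_rot: [-1.569, -0.002, -1.58]
ft_force: [-3.3, -9.3, 3.4]
opening: 0.318
```

The jaws stopped at 30 mm, which matches the knob head's diameter. I'll pull up.

{"name": "move_arm", "arguments": {
  "rows": [
    {"tx":0,"ty":-0.2,"tz":0,"rx":0,"ry":0,"rz":0,"grip":10},
    {"tx":0,"ty":-0.2,"tz":0,"rx":0,"ry":0,"rz":0,"grip":10},
    {"tx":0,"ty":-0.2,"tz":0,"rx":0,"ry":0,"rz":0,"grip":10},
    {"tx":0,"ty":-0.2,"tz":0,"rx":0,"ry":0,"rz":0,"grip":10},
    {"tx":0,"ty":-0.2,"tz":0,"rx":0,"ry":0,"rz":0,"grip":10},
    {"tx":0,"ty":-0.2,"tz":0,"rx":0,"ry":0,"rz":0,"grip":10},
    {"tx":0,"ty":0,"tz":0,"rx":0,"ry":0,"rz":0,"grip":10}
  ]
}}

```text
t: 5.87
eef_pos: [502.0, -105.8, 122.7]
tcp_rot: [-1.569, -0.002, -1.58]
ft_force: [-2.6, -9.3, 6.1]
opening: 0.315
```

{"name": "move_arm", "arguments": {
  "rows": [
    {"tx":0,"ty":-0.2,"tz":0,"rx":0,"ry":0,"rz":0,"grip":10},
    {"tx":0,"ty":0,"tz":0,"rx":0,"ry":0,"rz":0,"grip":10}
  ]
}}

```text
t: 6.03
eef_pos: [502.0, -105.8, 124.4]
tcp_rot: [-1.569, -0.002, -1.58]
ft_force: [-2.6, -9.2, 3.7]
opening: 0.32
```

It has travelled 14 mm, and the force is back to the value it had when gripped. I'll release, let it stand and look.

{"name": "move_arm", "arguments": {
  "rows": [
    {"tx":0,"ty":0,"tz":0,"rx":0,"ry":0,"rz":0,"grip":60},
    {"tx":0,"ty":0,"tz":0,"rx":0,"ry":0,"rz":0,"grip":60},
    {"tx":0,"ty":0,"tz":0,"rx":0,"ry":0,"rz":0,"grip":60},
    {"tx":0,"ty":0,"tz":0,"rx":0,"ry":0,"rz":0,"grip":60},
    {"tx":0,"ty":0,"tz":0,"rx":0,"ry":0,"rz":0,"grip":60},
    {"tx":0,"ty":-3,"tz":0,"rx":0,"ry":0,"rz":0,"grip":60},
    {"tx":0,"ty":-3,"tz":0,"rx":0,"ry":0,"rz":0,"grip":60},
    {"tx":0,"ty":-3,"tz":0,"rx":0,"ry":0,"rz":0,"grip":60},
    {"tx":0,"ty":0,"tz":0,"rx":0,"ry":0,"rz":0,"grip":60},
    {"tx":0,"ty":0,"tz":0,"rx":0,"ry":0,"rz":0,"grip":60}
  ]
}}

```text
t: 6.87
eef_pos: [502.0, -104.6, 214.9]
tcp_rot: [-1.568, -0.001, -1.58]
ft_force: [0.3, 0.1, -1.1]
opening: 0.598
```

Run:
```python
from h import *
im,d,c=grab('wrist','w4')
P=bydepth(c,[(u,v) for u in range(290,350) for v in range(170,260)],d).reshape(-1,3); Q=P[(np.hypot(P[:,0]-501.5,P[:,1]+105)<9)]
print('knob top',len(Q),np.median(Q[:,2]))
im,d,c=grab('scene','s4')
cv2.imwrite('pics/s4z.png',cv2.resize(im[100:260,275:435],None,fx=3.7,fy=3.7,interpolation=cv2.INTER_CUBIC))
s=env.state();print(s['eef_pos'],s['ft_force'],s['opening'])
```

```text
knob top 548 134.49331550288326
[ 501.25453418 -104.39452305  212.9641327 ] [-0.79178762 -0.17326122 -0.50003812] 0.599809377737493
```

View pics/w4.png

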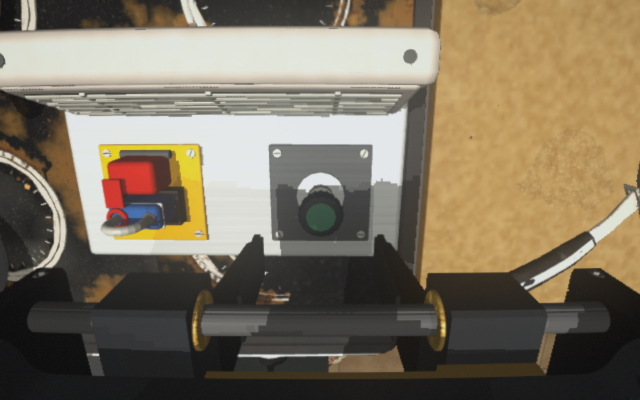

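View pics/s4z.png

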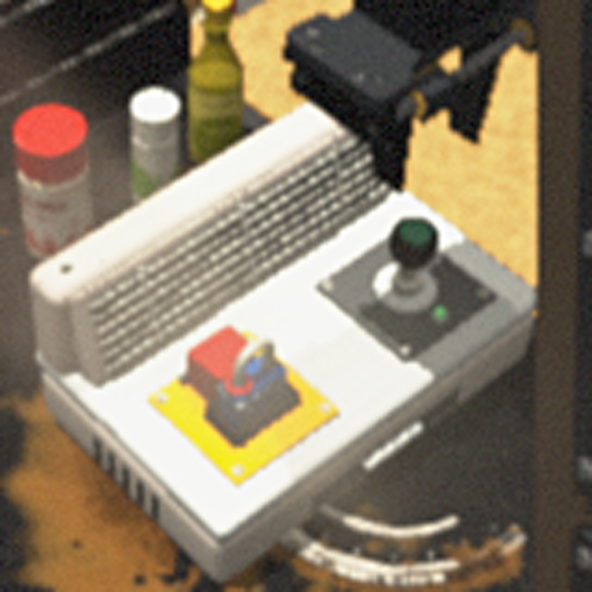

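The views show the knob standing out by itself with its top at about 134 mm, and the stem visible below the head. The shackle is still down and the lamp is unchanged. I'll shut the fingers and push the knob home.

{"name": "move_arm", "arguments": {
  "rows": [
    {"tx":0,"ty":0,"tz":0,"rx":0,"ry":0,"rz":0,"grip":0},
    {"tx":0,"ty":0,"tz":0,"rx":0,"ry":0,"rz":0,"grip":0},
    {"tx":0,"ty":0,"tz":0,"rx":0,"ry":0,"rz":0,"grip":0},
    {"tx":0,"ty":0,"tz":0,"rx":0,"ry":0,"rz":0,"grip":0},
    {"tx":0,"ty":0,"tz":0,"rx":0,"ry":0,"rz":0,"grip":0},
    {"tx":0,"ty":0,"tz":0,"rx":0,"ry":0,"rz":0,"grip":0},
    {"tx":0,"ty":0,"tz":0,"rx":0,"ry":0,"rz":0,"grip":0},
    {"tx":0,"ty":0,"tz":0,"rx":0,"ry":0,"rz":0,"grip":0},
    {"tx":0,"ty":2,"tz":0,"rx":0,"ry":0,"rz":0,"grip":0},
    {"tx":0,"ty":2,"tz":0,"rx":0,"ry":0,"rz":0,"grip":0}
  ]
}}

```text
t: 7.8
eef_pos: [502.1, -104.7, 174.0]
tcp_rot: [-1.568, -0.001, -1.58]
ft_force: [0.5, 0.1, -0.2]
opening: 0.01
```

{"name": "move_arm", "arguments": {
  "rows": [
    {"tx":0,"ty":1,"tz":0,"rx":0,"ry":0,"rz":0,"grip":0},
    {"tx":0,"ty":0.5,"tz":0,"rx":0,"ry":0,"rz":0,"grip":0},
    {"tx":0,"ty":0.5,"tz":0,"rx":0,"ry":0,"rz":0,"grip":0},
    {"tx":0,"ty":0.4,"tz":0,"rx":0,"ry":0,"rz":0,"grip":0},
    {"tx":0,"ty":0.3,"tz":0,"rx":0,"ry":0,"rz":0,"grip":0}
  ]
}}

```text
t: 8.22
eef_pos: [501.9, -104.7, 147.0]
tcp_rot: [-1.57, -0.0, -1.58]
ft_force: [-0.6, -0.1, 1.6]
opening: 0.004
```

{"name": "move_arm", "arguments": {
  "rows": [
    {"tx":0,"ty":0.3,"tz":0,"rx":0,"ry":0,"rz":0,"grip":0},
    {"tx":0,"ty":0.3,"tz":0,"rx":0,"ry":0,"rz":0,"grip":0},
    {"tx":0,"ty":0.2,"tz":0,"rx":0,"ry":0,"rz":0,"grip":0},
    {"tx":0,"ty":0,"tz":0,"rx":0,"ry":0,"rz":0,"grip":0}
  ]
}}

```text
t: 8.55
eef_pos: [501.8, -104.6, 138.7]
tcp_rot: [-1.571, -0.0, -1.58]
ft_force: [-0.4, 0.2, 0.9]
opening: 0.006
```

{"name": "move_arm", "arguments": {
  "rows": [
    {"tx":0,"ty":0.1,"tz":0,"rx":0,"ry":0,"rz":0,"grip":0},
    {"tx":0,"ty":0.1,"tz":0,"rx":0,"ry":0,"rz":0,"grip":0},
    {"tx":0,"ty":0,"tz":0,"rx":0,"ry":0,"rz":0,"grip":0}
  ]
}}

```text
t: 8.8
eef_pos: [501.9, -104.7, 138.3]
tcp_rot: [-1.569, -0.001, -1.58]
ft_force: [-4.8, 1.6, 22.2]
opening: 0.005
```

The fingers hit a hard stop at 22 N with the tips at about z 119.3 (119.5 expected when home). I'll retreat and check.

{"name": "move_arm", "arguments": {
  "rows": [
    {"tx":0,"ty":-2,"tz":0,"rx":0,"ry":0,"rz":0,"grip":0},
    {"tx":0,"ty":-4,"tz":0,"rx":0,"ry":0,"rz":0,"grip":0},
    {"tx":0,"ty":-3,"tz":0,"rx":0,"ry":0,"rz":0,"grip":0},
    {"tx":0,"ty":0,"tz":-3,"rx":0,"ry":0,"rz":0,"grip":0},
    {"tx":0,"ty":0,"tz":0,"rx":0,"ry":0,"rz":0,"grip":0},
    {"tx":0,"ty":0,"tz":0,"rx":0,"ry":0,"rz":0,"grip":0},
    {"tx":0,"ty":0,"tz":0,"rx":0,"ry":0,"rz":0,"grip":0}
  ]
}}

```text
t: 9.38
eef_pos: [471.9, -104.4, 226.5]
tcp_rot: [-1.571, -0.0, -1.58]
ft_force: [0.5, 0.0, 0.5]
opening: 0.004
```

Run:
```python
from h import *
im,d,c=grab('wrist','w5')
P=bydepth(c,[(u,v) for u in range(0,640,1) for v in range(60,240)],d).reshape(-1,3)
Q=P[(np.hypot(P[:,0]-501.5,P[:,1]+105)<9)]; print('knob top',len(Q),np.median(Q[:,2]))
Q=P[(abs(P[:,0]-494.5)<5)&(abs(P[:,1]-34.5)<10)&(P[:,2]>125)]; print('shackle',len(Q),np.percentile(Q[:,2],[50,95]))
im,d,c=grab('scene','s5'); a=load('scene0')[0]
cv2.imwrite('pics/s5z.png',cv2.resize(im[100:260,275:435],None,fx=3.7,fy=3.7,interpolation=cv2.INTER_CUBIC))
s=env.state();print(s['eef_pos'],s['ft_force'])
```

```text
knob top 470 120.4299779439057
shackle 261 [143.64021849 145.82698493]
[ 472.10342136 -104.38032424  226.1296077 ] [ 0.28784806  0.36426926 -0.04039864]
```

View pics/s5.png

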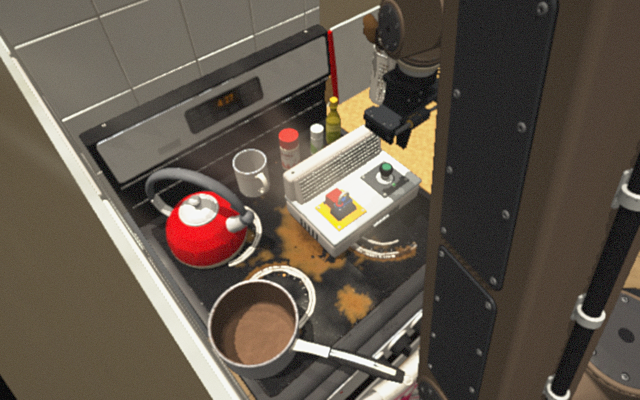

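View pics/s5z.png

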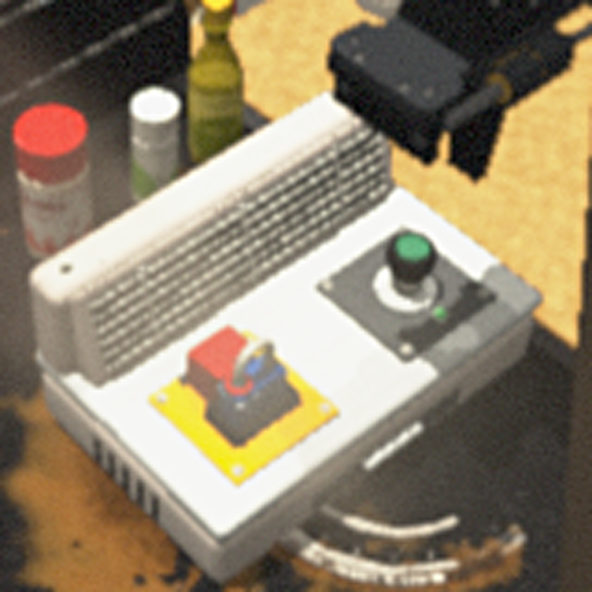

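The knob is home with its top at 120.4, the same as before the pull. The shackle is down at 145, the other things are where they were, and the gripper is clear of everything.

```bash
python3 -c "
from cell import env
env.job_done()"
```

```text
the job is handed in; nothing more can be done
```

I locked the padlock first, then tried the knob and pushed it home again. I handed the job in at about 9.5 s of the 48 s allowed.

- **Padlock:** I pressed the shackle down with the fingers shut. The force dropped to about zero at the click, then rose to 28 N at a hard stop. The shackle top measured about 145 mm above the hob (about 160 mm when open), and still did at the end.
- **Run knob, pulled:** I gripped it at 30 mm opening and pulled it up 14 mm. Let go, it stayed out by itself with its top at 134 mm. The pilot lamp looked unchanged in the picture.
- **Run knob, pushed home:** I pushed it down to a firm stop at 22 N. Its top then measured 120.4 mm, against 120–121 mm before the pull.
- **Other things:** The kettle, pan, mug, bottle and jars look unmoved by eye in the last scene picture. I made no numeric comparison of their positions. The gripper stood clear of everything, and no check failed or disagreed.

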